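# Snap a slide holder shut with the bench-held pliers

## Task

Slide the microscope-slide holder along the feed plate, cover up and stud first, fully home against the end stop in the green channel of the bench-held snap pliers. Then press the blue upper handle down by feel, gently, never forcing it, until the press stud clicks shut; close the stud only with the pliers, not with your fingers. Finally let the handle spring back open, leave the closed holder home in the channel, and leave the two jars and the dish alone.

Things in the scene. Friction and masses are not known exactly. Their poses are not given: they have to be found in the camera images.
- grip_bar (a point): Centre of the orange upright grip bar (34 long, 14 wide, 32 high) at the tail of the loose slide holder (about 0.12 kg): take hold here from above, across the 14 mm. x runs along the holder to its stud end, z up. 16 mm above the holder's underside, which starts flat on the bench. The holder reaches 17 mm behind this point and 119 mm ahead of it to its flat nose.
- socket (a point): Point on the underside of the holder's white base (34 wide, 8 high, see-through hinged cover on top) beneath the press stud: 107 mm ahead of grip_bar, 16 mm below it, 12 mm behind the nose. Same axes as grip_bar. Does not move with the cover.
- die (a point): Point on top of the fixed aluminium feed plate (60 wide, its top 30 mm above the bench) straight below the presser: the socket point belongs here. x = feed direction, along which the holder is pushed; y towards the handle ends; z up. The plate runs from x = -135 to +25 mm. Placed and turned anew each time.
- mouth (a point): Start of the green channel's flared mouth on the plate, 54 mm before die, same axes. Walls 8 mm high; about 49 mm wide here, narrowing to 37.5 mm from 35 mm before die up to the stop. Set the holder flat on the plate with its nose about here, then slide it in: the open pliers stand over the die (presser 32 to 50 mm above the plate), too low to come in from above.
- stop (a point): Middle of the face of the green end stop that closes the channel, 12 mm past die, 4 mm above the plate, same axes. When the holder's nose rests against it, socket is at die.
- handle (a point): Top of the blue sleeve (22 wide), 210 mm from the hinge: press down here from above. Sprung open about 137 mm above the bench; the click comes 35 to 80 mm lower, differing each time. The return spring takes 3 N here, rising to 6 N; the stud adds 3 to 8 N, unevenly, over some 6 mm until it snaps; then about 7 mm of free travel, then the pliers bottom hard (force climbs steeply).
- dish_mid (a point): Flat clear dish with lid, 94 across, 15 high, loose; the point is at its centre. A bystander.
- jar_small_mid (a point): Pink glass jar with knobbed lid, 55 across, 74 high, loose; point at half its height. A bystander.
- jar_large_mid (a point): Pink glass jar with knobbed lid, 72 across, 89 high, loose; point at half its height. A bystander.
- stud (a point): Top centre of the steel press-stud button (16 across) on the free end of the holder's cover, straight above socket. Its height above socket tells the state: about 21.5 mm with the cover sprung open, as at the start; about 14.3 mm when clicked shut. The spring catch snaps over at about 17.5 mm; below 16 mm it is shut and stays shut by itself.
- cover: See-through hinged cover of the slide holder, 91 long, 30 wide, with the stud on its free end; origin on its hinge line, 21 mm ahead of grip_bar, x along the cover to the stud. Sprung open by 0.085 rad.
- pliers: Upper, moving arm of the pliers, 18 to 22 wide, 235 long; origin on its hinge, which is level, 85 mm to the -y side of die, 70 mm above the bench; y along the arm to the handle end, x as die. Carries the brass presser 85 mm from the hinge; its screw is set anew each time (18 mm range, not measured). A push of more than 30 N on the arm bends it.

How it is judged:
By the outcome, as a careful person would: the job done as asked, in the order asked, and still so for the second after the job is handed in, with the robot touching nothing.
It also fails if it takes over 58 s, if anything falls off the work surface, if the arm or the gripper's body presses on something with over 40 N, if the wrist force passes 120 N, or if a joint passes its speed limit or range.

## Robot

A 6-joint arm with a two-finger parallel gripper is mounted at the origin on the work surface. World frame = base frame: x ahead of the robot, y to its left, z up, the work surface at z = 0. Lengths are in mm, angles in rad, forces in N, time in s.
With the tool pointing down it reaches from about 350 to 850 mm from the base axis. Payload 8.1 kg.
Tool frame: the origin (TCP) lies on the centre line of the jaws, within the pads' length; the fingertips stand 17 mm ahead of it and the grasp point (between the pads) lies 2 mm behind it; z points along the fingers, y is the line along which they close (so a half turn about z gives the same grasp; the last joint's range is limited). The gripper opens to 85 mm and grips with 20 to 120 N. Pads are 22 mm wide; open, the fingers measure 114 mm over their backs; the gripper's body (76 mm by 85 mm) begins 54 mm behind the grasp point. The pads swing forward as they close: fully open they stand 13 mm farther back than shut.
Start: joints at [-1.386, 0.13, 1.488, -0, 1.523, -0.085], TCP at [159.943, -578.294, 248.292] pointing down, gripper open.
Joint ranges: [-2.96, 2.96], [-0.89, 2.26], [0.02, 2.5], [-1.34, 4.48], [0, 2.73], [-2.66, 2.66]. Speed limits (rad/s): [2.39, 2.39, 2.79, 3.14, 3.14, 3.14].

## Interface

Orientations are given as a 3x3 rotation matrix whose columns are the frame's x, y, z axes.
In Python, from rig import * gives the robot as it stands. Calls block until the motion is done:
- move_to(position, orientation): joint-space move of the TCP to a pose.
- move_l(position, v=150, attitude=None, stop_force=None): straight line of the TCP; attitude=None keeps the orientation; v is the mean speed in mm/s. With stop_force (N) it stops when the force on the tool has changed by that much, and returns True; else False.
- move_j(angles): joint-space move.
- ungrasp() and grasp(): open the fingers fully, or close them until they stop; the grip force is fixed at half the most.
- dwell(seconds).
- solve_ik(position, orientation): joint angles nearest the present ones, or None.
- get_image(name): name is "side" or "top" or "wrist"; returns a dict with "color" (400x640x3 uint8, blue, green, red), "camera_matrix" (3x3 intrinsics, pixels), "extrinsics" (4x4, takes a point from camera to world coordinates). Camera axes: x right, y down, z forward; pixel columns grow to the right and rows downward; lengths in mm; the calibration is good to about 2 mm. A picture is of the moment at which its call begins. There is no depth.
A pose or a line that the arm cannot do raises Unreachable and nothing moves.
- job_done(): hands the job in; it is judged then, once.
Readings, each from a call of its own:
- read_clock(): time.
- read_joints(): joint angles.
- read_joint_vel(): joint speeds.
- read_joint_efforts(): joint torques, N m.
- read_tool_pos(): TCP position.
- read_tool_rot(): TCP orientation.
- read_wrist_force(): force on the tool from outside, world axes, zero at the start.
- read_moment(): the same for the moment, N m.
- read_width(): opening from 0.0 (shut) to 1.0 (fully open).
- read_grasp_force(): force on a finger pad.
Only numpy, scipy, OpenCV 4.12 (cv2) and the standard library are available. Lean on these libraries where they do the work, as an engineer would, in place of code of your own. Each camera call takes 0.05 s, during which the arm holds its last target. There are 200 camera calls.

## Working session

There is one attempt and no reset: what is moved stays moved. The work goes in short steps, each a Python script; the robot and the scene stay as the last script left them, time stands still between calls to the robot, and variables do not carry over. Pictures are saved under pics/ and viewed, at most 11 in all, crops included, and the job is handed in when it is done.

```bash
mkdir -p pics
cat > h.py <<'E'
from rig import *
import numpy as np, cv2
def snap(cam,fn,crop=None,s=1):
    d=get_image(cam); im=d["color"]
    np.savez(fn.replace('.png','.npz'),K=d["camera_matrix"],T=d["extrinsics"],im=im)
    if crop: x0,y0,x1,y1=crop; im=im[y0:y1,x0:x1]
    cv2.imwrite(fn,cv2.resize(im,None,fx=s,fy=s,interpolation=cv2.INTER_CUBIC))
def ray(npz,u,v,z):
    d=np.load(npz); K,T=d["K"],d["T"]
    r=T[:3,:3]@np.linalg.solve(K,[u,v,1.]); o=T[:3,3]
    return o+r*(z-o[2])/r[2]
def proj(npz,p):
    d=np.load(npz); K,T=d["K"],d["T"]
    q=K@(T[:3,:3].T@(np.asarray(p,float)-T[:3,3])); return q[:2]/q[2]
def down(a):  # tool down, closing line y at angle a+90deg; tool x along a
    c,s=np.cos(a),np.sin(a); return np.array([[c,s,0],[s,-c,0],[0,0,-1.]])
E
python3 - <<'E'
from h import *
snap("top","pics/top.png",s=1.25); snap("side","pics/side.png",s=1.25)
for c in("top","side"):
    d=np.load(f"pics/{c}.npz"); print(d["K"],d["T"])
print(read_clock(), read_tool_rot())
E
```

```text
[[510.39203189   0.         310.93385759]
 [  0.         510.39203189 196.66401164]
 [  0.           0.           1.        ]] [[ 1.27207358e-02 -9.89532512e-01  1.43748356e-01  3.67192271e+02]
 [-9.99914036e-01 -1.21315531e-02  4.97449904e-03 -1.50436875e+01]
 [-3.17853772e-03 -1.43799278e-01 -9.89601771e-01  1.51433223e+03]
 [ 0.00000000e+00  0.00000000e+00  0.00000000e+00  1.00000000e+00]]
[[423.47920501   0.         321.54292427]
 [  0.         423.47920501 199.88928557]
 [  0.           0.           1.        ]] [[-9.56010016e-01 -2.25992057e-01  1.87009198e-01  4.02211855e+02]
 [-2.93143876e-01  7.13105772e-01 -6.36825585e-01  6.07618481e+02]
 [ 1.05601854e-02 -6.63632238e-01 -7.47984448e-01  8.45798685e+02]
 [ 0.00000000e+00  0.00000000e+00  0.00000000e+00  1.00000000e+00]]
0.1 [[ 9.63822824e-01  2.66543565e-01 -3.03532730e-04]
 [ 2.66543692e-01 -9.63821364e-01  1.68460697e-03]
 [ 1.56469817e-04 -1.70456738e-03 -9.99998535e-01]]
```

View pics/top.png

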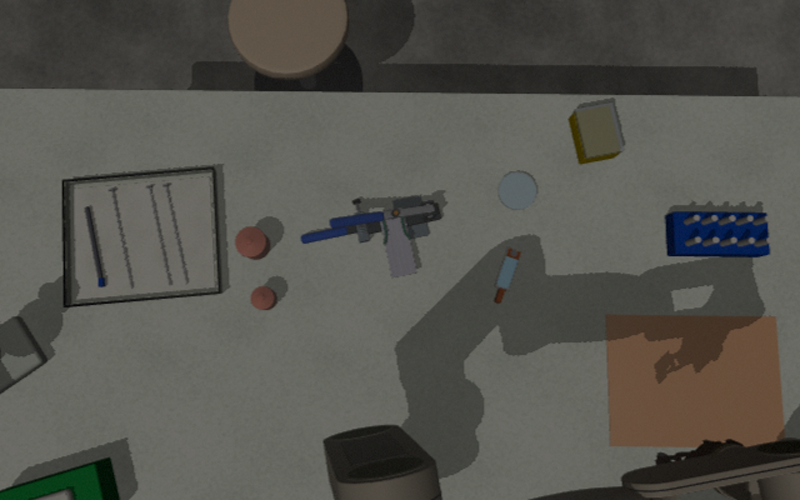

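View pics/side.png

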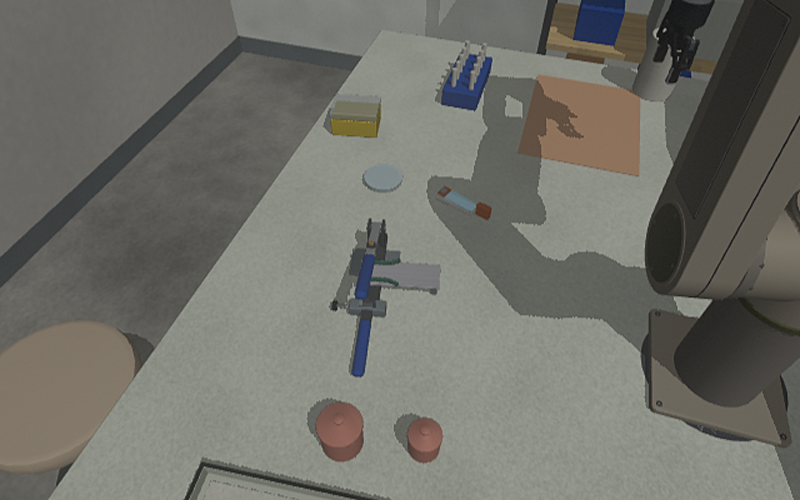

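The top view shows the pliers' handle pointing left (+y), its plate entering from below (402,275) and the presser near (397,212). The holder is at (508,275) with the grip bar at its lower end (500,297), the dish at (518,190) and the jars at (252,242) and (264,298).

Run:
```python
from h import *
f="pics/top.npz"
for n,u,v,z in[("bar",500,297,32),("studend",514,252,20),("plate start",403,275,30),("presser",397,212,90),("handle end",303,239,137),("dish",518,190,15),("jarL",252,242,89),("jarS",264,298,74)]:
    print(n,ray(f,u/1.25,v/1.25,z).round(0))
bar=ray(f,500/1.25,297/1.25,32)
move_to([bar[0]-20,bar[1]+60,330],down(0.0))
snap("wrist","pics/w1.png",s=1.25)
d=np.load("pics/w1.npz");print(d["K"],d["T"],read_tool_pos(),read_clock())
```

```text
bar [ 466. -267.   32.]
studend [ 573. -304.   20.]
plate start [514. -42.  30.]
presser [652. -26.  90.]
handle end [580. 179. 137.]
dish [ 724. -317.   15.]
jarL [579. 301.  89.]
jarS [454. 272.  74.]
[[292.06484279   0.         319.59663015]
 [  0.         292.06484279 201.0313332 ]
 [  0.           0.           1.        ]] [[-6.88395190e-04 -9.47837453e-01 -3.18753335e-01  5.27008168e+02]
 [-9.99999763e-01  6.55246524e-04  2.11222357e-04 -2.07493094e+02]
 [ 8.65755351e-06  3.18753405e-01 -9.47837680e-01  4.54608379e+02]
 [ 0.00000000e+00  0.00000000e+00  0.00000000e+00  1.00000000e+00]] [ 445.4541993  -208.09736774  329.71220611] 1.8833
```

View pics/w1.png

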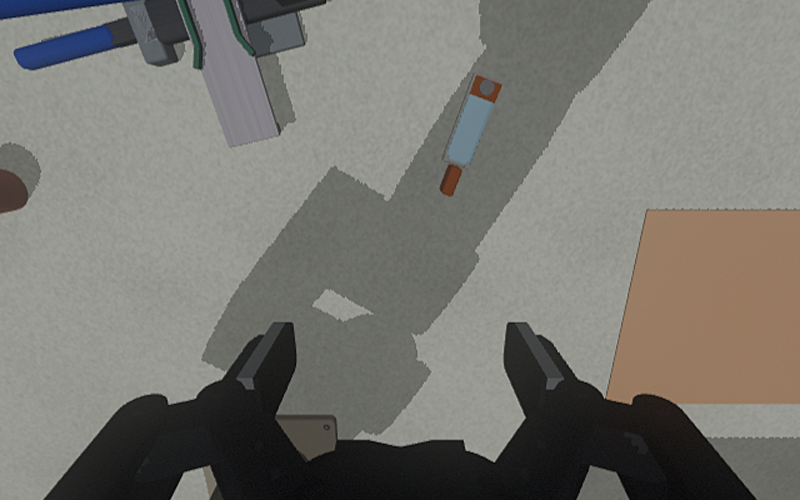

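The wrist view shows the stud at (487,87) and the bar at (451,180), with the plate's near corners at (230,147) and (280,130). I'll take one nearer picture of the holder and one of the pliers.

Run:
```python
from h import *
move_to([500,-285,230],down(0.0)); snap("wrist","pics/w2.png",crop=(220,20,460,220),s=3.3)
move_to([590,-50,270],down(0.0)); snap("wrist","pics/w3.png",s=1.25)
print(read_clock())
```

```text
3.5917
```

View pics/w2.png

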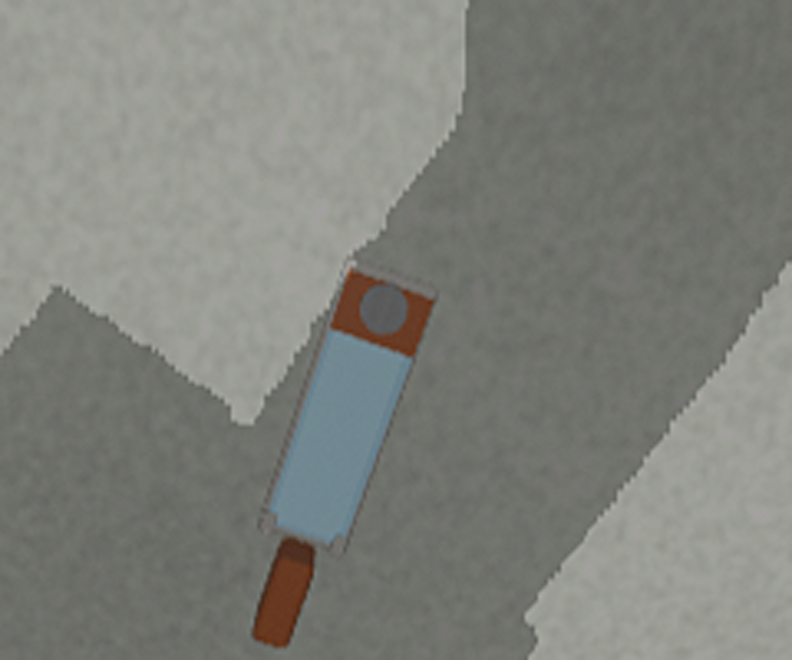

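View pics/w3.png

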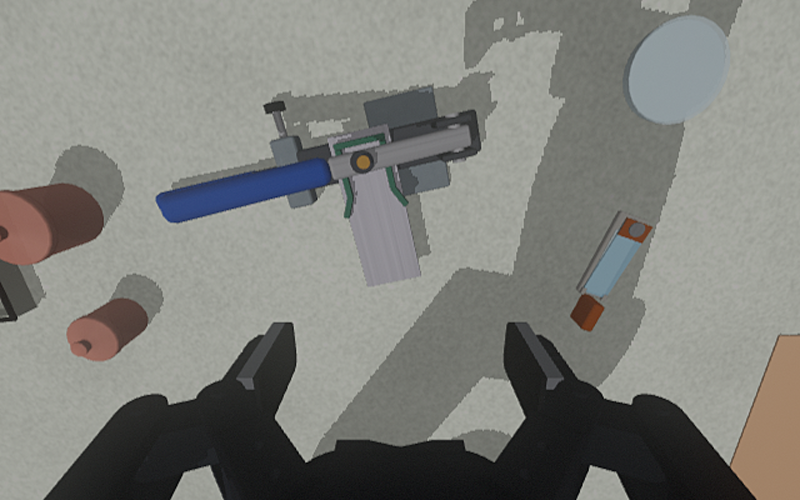

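The holder crop shows the stud at crop (384,308) and the centre of the bar's top face at about (283,603). The pliers view shows the plate's near corners at (367,286) and (421,275), the presser screw at (363,162) and the sleeve end at (165,207). I'll enlarge the channel.

Run:
```python
from h import *
im=np.load("pics/w3.npz")["im"][80:236,120:400]
cv2.imwrite("pics/w3c.png",cv2.resize(cv2.convertScaleAbs(im,alpha=1.4),None,fx=2.85,fy=3.8,interpolation=cv2.INTER_CUBIC)) if 0 else cv2.imwrite("pics/w3c.png",cv2.resize(cv2.convertScaleAbs(np.load("pics/w3.npz")["im"][90:235,230:400],alpha=1.5),None,fx=4,fy=4,interpolation=cv2.INTER_CUBIC))
```

```text
(no output)
```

View pics/w3c.png

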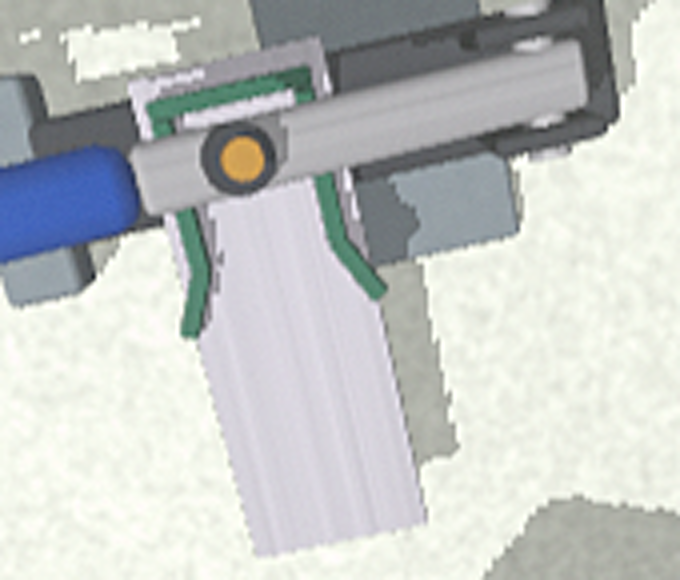

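Run:
```python
from h import *
f="pics/w3.npz"
px=[(128,84),(322,38),(260,556),(427,522)]; L=np.array([(25,30),(25,-30),(-135,30),(-135,-30)],float)
W=np.array([ray(f,230+x/4,90+y/4,30)[:2] for x,y in px])
l=L-L.mean(0);w=W-W.mean(0)
a=np.arctan2((l[:,0]*w[:,1]-l[:,1]*w[:,0]).sum(),(l*w).sum())
R=np.array([[np.cos(a),-np.sin(a)],[np.sin(a),np.cos(a)]])
die=W.mean(0)-R@L.mean(0)
print("W",W.round(1).tolist(),"yaw",a,"die",die,"res",(W-(L@R.T+die)).round(1).tolist())
for n,x,y,z in[("mouthL",190,335,38),("mouthR",380,295,38),("stopL",150,105,38),("stopR",310,68,38)]:
    p=ray(f,230+x/4,90+y/4,z)[:2]; print(n,((p-die)@R).round(1))
# handle: sleeve edges in w3 (1.25 scale)
for x,y in[(165,207),(327,170),(363,162)]:
    p=ray(f,x/1.25,y/1.25,137 if x<200 else 110)[:2]; print("arm",((p-die)@R).round(1))
h=die+R@[0,125]; print("handle",h)
for t in [(0,125,137)]: print("proj",proj(f,[*(die+R@t[:2]),137])*1.25, proj("pics/top.npz",[*h,137])*1.25)
g="pics/w2.npz"
s=ray(g,220+384/3.3,20+308/3.3,21.5); b=ray(g,220+283/3.3,20+603/3.3,32)
print("stud",s,"bar",b,"dist",np.hypot(*(s-b)[:2]),"yaw",np.arctan2(*(s-b)[[1,0]]))
hy=np.arctan2(*(s-b)[[1,0]])
gr=die-107*R[:,0]
print("grip at home",gr,"at mouth",die+R@[-54-119,0])
for x in(-107,-140,-173,-195):
    p=die+R@[x,0]; print(x,p,solve_ik([*p,60],down(a)))
print(solve_ik([*b[:2],40],down(hy)), solve_ik([*b[:2],20],down(hy)))
```

```text
W [[662.3, 18.4], [675.3, -39.7], [508.5, -16.9], [521.0, -73.6]] yaw 0.22061102511296274 die [645.43030854 -15.89532739] res [[-1.0, -0.4], [-1.1, 0.0], [1.4, -0.7], [0.7, 1.1]]
mouthL [-52.6  30.4]
mouthR [-53.3 -30.3]
stopL [16.7 23.6]
stopR [ 16.5 -24.7]
arm [  2.6 136.4]
arm [ 0.6 21.5]
arm [ 0.4 -6.9]
handle [618.07707352 106.07516304]
proj [181.3307299  207.07666259] [336.91480843 222.2788106 ]
stud [ 570.08340815 -302.75435171   21.5       ] bar [ 470.27183284 -268.12542354   32.        ] dist 105.648063075776 yaw -0.333948849584402
grip at home [541.02356874 -39.30969656] at mouth [476.6231498  -53.75220465]
-107 [541.02356874 -39.30969656] [-1.67057886e-01  1.52131428e-01  1.82463618e+00 -4.44089210e-16
  1.16482504e+00  1.18312742e+00]
-140 [508.82335927 -46.53095061] [-1.91569139e-01  7.10197756e-02  1.91264552e+00 -4.44089210e-16
  1.15792736e+00  1.15861616e+00]
-173 [476.6231498  -53.75220465] [-2.19252124e-01 -1.28927384e-02  1.99842507e+00 -4.44089210e-16
  1.15606033e+00  1.13093318e+00]
-195 [455.15634348 -58.56637402] [-2.39771696e-01 -7.08733506e-02  2.05454659e+00 -4.44089210e-16
  1.15791942e+00  1.11041361e+00]
[-6.12903683e-01  1.79028378e-01  1.83610112e+00 -4.44089210e-16
  1.12646316e+00  1.29184149e+00] [-6.12903683e-01  2.10711163e-01  1.84235523e+00 -4.44089210e-16
  1.08852626e+00  1.29184149e+00]
```

```bash
cat >> h.py <<'E'
DY=0.2206; DIE=np.array([645.4,-15.9]); DR=np.array([[np.cos(DY),-np.sin(DY)],[np.sin(DY),np.cos(DY)]])
def dw(x,y,z): return [*(DIE+DR@[x,y]),z]   # die axes (x,y), world height z
E
python3 - <<'E'
from h import *
yaw=-0.334; u=np.array([np.cos(yaw),np.sin(yaw)])
b=np.array([470.27,-268.13])-0.7*u
Rg=down(yaw)
move_to([*b,110],Rg); move_l([*b,22],v=100)
f0=read_wrist_force(); grasp(); print("w",read_width(),read_grasp_force(),f0,read_wrist_force(),read_tool_pos())
move_l([*b,90],v=120); print(read_width(),read_wrist_force())
move_to(dw(-195,0,80),down(DY))
move_l(dw(-195,0,56),v=100)
snap("wrist","pics/w4.png",s=1.25); print(read_clock(),read_tool_pos(),read_width())
E
```

```text
w 0.15318768042323871 59.04391050338745 [ 0.29576725 -0.10344111  0.14738518] [-0.06650273 -0.63362663  2.26436795] [ 469.81303403 -268.06211893   22.28820821]
0.15323326658258635 [-0.317978   -0.16177697 -1.79595213]
8.425 [455.22495119 -59.32775924  56.10807654] 0.15053823690581064
```

View pics/w4.png

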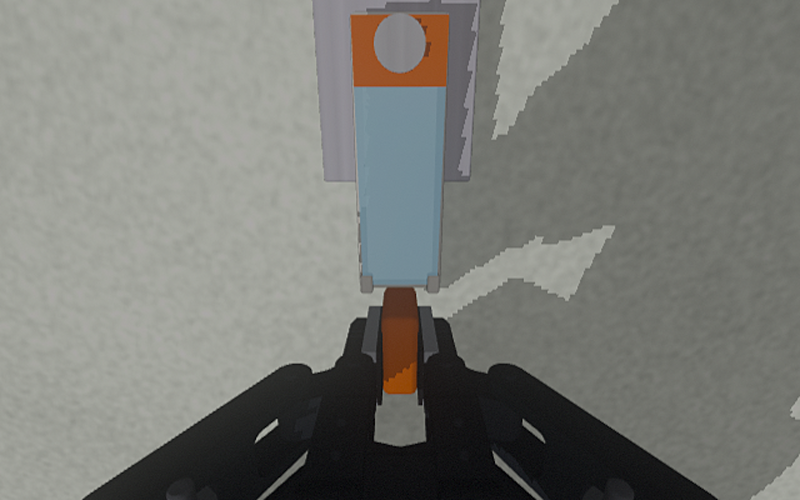

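The holder hangs straight in the jaws, with the stud at (399,43). The plate's near corners are at (324,181) and (471,181), and its edges leave the top of the picture at (313,0) and (480,0).

Run:
```python
from h import *
f="pics/w4.npz"
P=lambda u,v,z:ray(f,u/1.25,v/1.25,z)[:2]
for n,u,v,z in[("NL",324,181,30),("NR",471,181,30),("FL",313,1,30),("FR",480,1,30),("stud",399.5,43,55.5),("barfront",400,290,47)]:
    print(n,((P(u,v,z)-DIE)@DR).round(1))
a=P(313,1,30)+P(480,1,30)-P(324,181,30)-P(471,181,30); print("plate yaw",np.arctan2(a[1],a[0]))
p=read_tool_pos();print("tcp",((p[:2]-DIE)@DR).round(1),read_tool_rot().round(4).tolist())
```

```text
NL [-134.2   30.6]
NR [-134.3  -29.3]
FL [-71.3  30.2]
FR [-71.4 -28.7]
stud [-89.4  -0.3]
barfront [-175.1   -0.3]
plate yaw 0.2224731918841763
tcp [-195.1   -0.8] [[0.9761, 0.2173, -0.0003], [0.2173, -0.9761, -0.0], [-0.0003, -0.0001, -1.0]]
```

Run:
```python
from h import *
Y=0.9
move_l(dw(-175,Y,56),v=80,attitude=down(DY)); dwell(0.2)
print("down",move_l(dw(-175,Y,51.0),v=15,stop_force=2.5),read_tool_pos()[2],read_wrist_force())
z=read_tool_pos()[2]+0.3
def st(m):
    p=read_tool_pos(); print(m,((p[:2]-DIE)@DR).round(2),p[2].round(2),"F",(DR.T@read_wrist_force()[:2]).round(2),read_wrist_force()[2].round(2),"M",read_moment().round(2))
r=move_l(dw(-120,Y,z),v=45,stop_force=10); st(r)
if not r:
    r=move_l(dw(-98,Y,z),v=20,stop_force=8); st(r)
print(read_clock(),read_width())
snap("wrist","pics/w5.png",s=1.25)
snap("side","pics/s5.png")
```

```text
down True 52.11920895371738 [-0.47979957 -0.5180123   3.65500901]
False [-120.04    0.97] 52.28 F [ 0.47 -0.36] -0.22 M [ 0.06 -0.14  0.01]
True [-106.64    0.9 ] 52.25 F [-2.43 -0.57] 6.79 M [-0.07  0.14 -0.02]
11.4667 0.1545831605338169
```

View pics/w5.png

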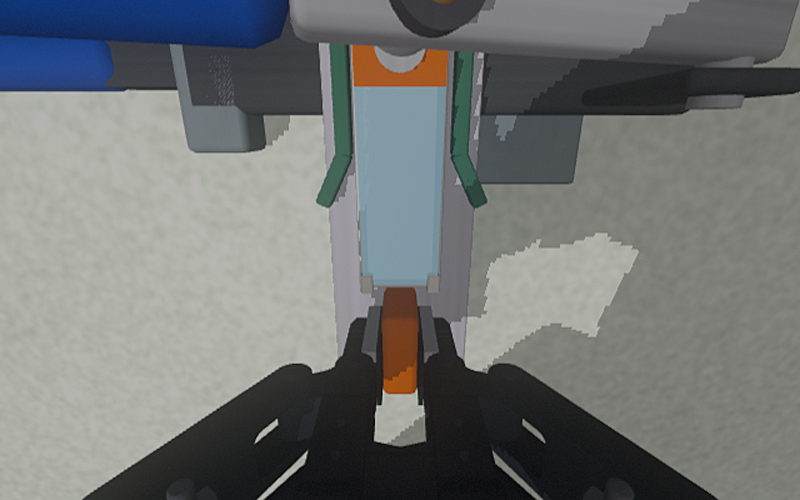

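The holder is centred in the channel and the robot stopped at x = -106.6, about where home should be. I'll push once more to confirm, then release.

Run:
```python
from h import *
Y=0.9
def st(m):
    p=read_tool_pos(); print(m,((p[:2]-DIE)@DR).round(2),p[2].round(2),"F",(DR.T@read_wrist_force()[:2]).round(2),read_wrist_force()[2].round(2),"M",read_moment().round(2))
dwell(0.3); st("settled")
r=move_l(dw(-100,Y,52.3),v=10,stop_force=12); st(r); dwell(0.3); st("s")
print(read_clock())
```

```text
settled [-106.65    0.9 ] 52.27 F [-0.24 -0.29] 4.49 M [-0.05  0.03  0.02]
True [-106.62    0.91] 52.28 F [-1.52  0.63] 5.97 M [-0.05 -0.09 -0.04]
s [-106.66    0.94] 52.23 F [-0.45  0.08] 5.54 M [ 0.04 -0.22 -0.02]
12.5083
```

It did not move further and the forward force rose at once, so it is home. Next I'll release, retreat upward, close the fingers and check the seating.

Run:
```python
from h import *
ungrasp(); dwell(0.1)
move_l(dw(-106.6,0.9,110),v=100); move_l(dw(-130,0.9,190),v=150)
snap("wrist","pics/w6.png",s=1.25)
grasp(); move_to(dw(0.7,125,185),down(DY))
move_l(dw(0.7,125,165),v=80); dwell(0.2)
print(read_clock(),read_tool_pos(),read_wrist_force(),read_width())
```

```text
16.9167 [618.98106837 106.06882794 165.51951731] [0.02766575 0.10312457 0.72248637] -0.005895470874024049
```

View pics/w6.png

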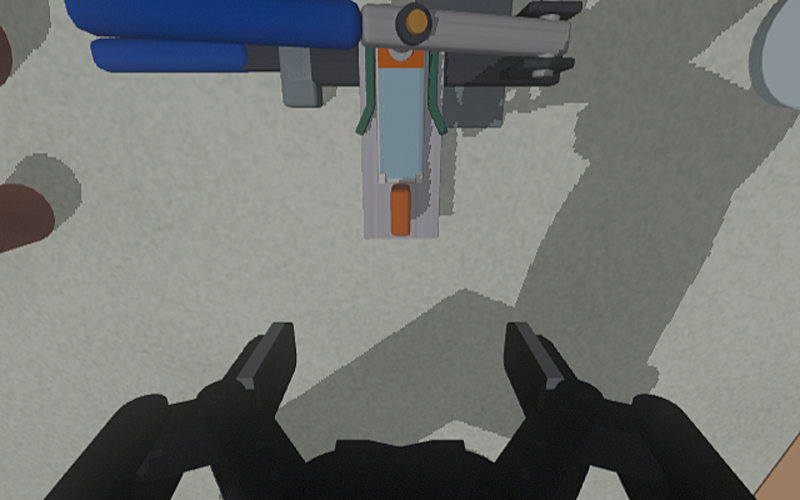

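The holder sits straight and centred on the plate, with the bar at (401,210) and the nose under the presser. Now I'll press by feel.

```bash
cat > press.py <<'E'
from h import *
def fz(n=4):
    s=[]
    for _ in range(n): dwell(0.012); s.append(read_wrist_force()[2])
    return float(np.mean(s))
X,Yh=0.7,125
b=fz(8); z=155.5
print("contact",move_l(dw(X,Yh,150),v=40,stop_force=2.5)); z=read_tool_pos()[2]; z0=z; print("z0",z0,"b",b)
log=[]; end=None
while z>z0-92:
    d=2.0 if z>z0-28 else 0.8
    z-=d
    hit=move_l(dw(X,Yh,z),v=25,stop_force=7); f=fz()-b
    log.append((round(z0-z,1),round(f,1)))
    if hit or f>18: print("STOP",hit,f); break
    m=max(v for _,v in log[-9:])
    if z0-z>28 and m-f>2.5 and m>6.5: print("DROP",m,f); break
print(log); print(read_tool_pos()[2],read_clock())
E
python3 press.py
```

```text
contact False
z0 149.73256007329985 b 0.05040046170349193
DROP 8.3 5.376754534878185
[(np.float64(2.0), 2.1), (np.float64(4.0), 2.3), (np.float64(6.0), 2.2), (np.float64(8.0), 2.4), (np.float64(10.0), 2.5), (np.float64(12.0), 3.1), (np.float64(14.0), 2.7), (np.float64(16.0), 2.6), (np.float64(18.0), 2.8), (np.float64(20.0), 2.7), (np.float64(22.0), 2.8), (np.float64(24.0), 3.2), (np.float64(26.0), 3.3), (np.float64(28.0), 3.0), (np.float64(28.8), 3.5), (np.float64(29.6), 3.6), (np.float64(30.4), 3.4), (np.float64(31.2), 3.6), (np.float64(32.0), 3.6), (np.float64(32.8), 3.9), (np.float64(33.6), 3.8), (np.float64(34.4), 3.7), (np.float64(35.2), 3.4), (np.float64(36.0), 3.2), (np.float64(36.8), 4.1), (np.float64(37.6), 4.2), (np.float64(38.4), 3.7), (np.float64(39.2), 3.9), (np.float64(40.0), 4.2), (np.float64(40.8), 3.9), (np.float64(41.6), 4.1), (np.float64(42.4), 4.1), (np.float64(43.2), 3.9), (np.float64(44.0), 4.1), (np.float64(44.8), 4.2), (np.float64(45.6), 4.1), (np.float64(46.4), 4.0), (np.float64(47.2), 4.1), (np.float64(48.0), 4.4), (np.float64(48.8), 4.6), (np.float64(49.6), 4.2), (np.float64(50.4), 4.1), (np.float64(51.2), 4.7), (np.float64(52.0), 4.1), (np.float64(52.8), 4.9), (np.float64(53.6), 5.1), (np.float64(54.4), 4.8), (np.float64(55.2), 5.2), (np.float64(56.0), 6.2), (np.float64(56.8), 7.1), (np.float64(57.6), 8.3), (np.float64(58.4), 5.4)]
91.55623670346957 32.2417
```

The force peaked at 8.3 N after only about 4 mm, then dipped. That could be an uneven spot, so I'll continue gently and see whether the force stays low or rises again.

Run:
```python
from h import *
def fz(n=4):
    s=[]
    for _ in range(n): dwell(0.012); s.append(read_wrist_force()[2])
    return float(np.mean(s))
z0=149.73; z=91.33; log=[]
for i in range(8):
    z-=0.6
    hit=move_l(dw(.7,125,z),v=25,stop_force=6); f=fz()-.05; log.append((round(float(z0-z),1),round(f,1)))
    if hit or f>15: print("STOP",hit); break
    m=max(v for _,v in log)
    if m>8 and m-f>2.5: print("DROP"); break
print(log,read_clock())
```

```text
DROP
[(59.0, 6.9), (59.6, 7.3), (60.2, 8.4), (60.8, 9.7), (61.4, 5.2)] 33.6583
```

The second, larger drop came at 61.4 mm, about 6.5 mm after stud contact, which fits the real click. I'll go about 3 mm into the free travel to confirm.

Run:
```python
from h import *
def fz(n=4):
    s=[]
    for _ in range(n): dwell(0.012); s.append(read_wrist_force()[2])
    return float(np.mean(s))
z0=149.73; z=z0-61.4; log=[]
for i in range(6):
    z-=0.6
    hit=move_l(dw(.7,125,z),v=25,stop_force=5); f=fz()-.05; log.append((round(float(z0-z),1),round(f,1)))
    if hit or f>10: print("STOP",hit); break
print(log,read_clock())
```

```text
[(62.0, 6.0), (62.6, 5.1), (63.2, 4.9), (63.8, 5.2), (64.4, 5.1), (65.0, 4.9)] 35.3583
```

The force stays at about 5 N, so the travel is free and the stud has clicked. I'll let the handle rise and look at the stud.

Run:
```python
from h import *
move_l(dw(.7,125,175),v=70); f=read_wrist_force(); move_l(dw(.7,125,190),v=100)
move_to(dw(-125,0.9,180),down(DY)); move_l(dw(-110,0.9,92),v=120); dwell(.2)
snap("wrist","pics/w7.png",crop=(200,0,440,200),s=3.3)
print(f,read_wrist_force(),read_clock(),read_tool_pos())
for h in(14.3,21.5):
    p=proj("pics/w7.npz",dw(0.5,0.7,30+h)); q=proj("pics/w7.npz",dw(-8,0.7,30+h)); print(h,(p-[200,0])*3.3,(q-[200,0])*3.3)
```

```text
[ 0.27871205 -0.0243601  -0.36269281] [ 0.10310804 -0.79961879 -0.69280332] 38.9833 [538.42058258 -39.24813353  92.90865477]
14.3 [397.67632049 155.69904712] [397.63004282 213.33765625]
21.5 [397.8441618  147.18002853] [397.79282223 207.56461534]
```

View pics/w7.png

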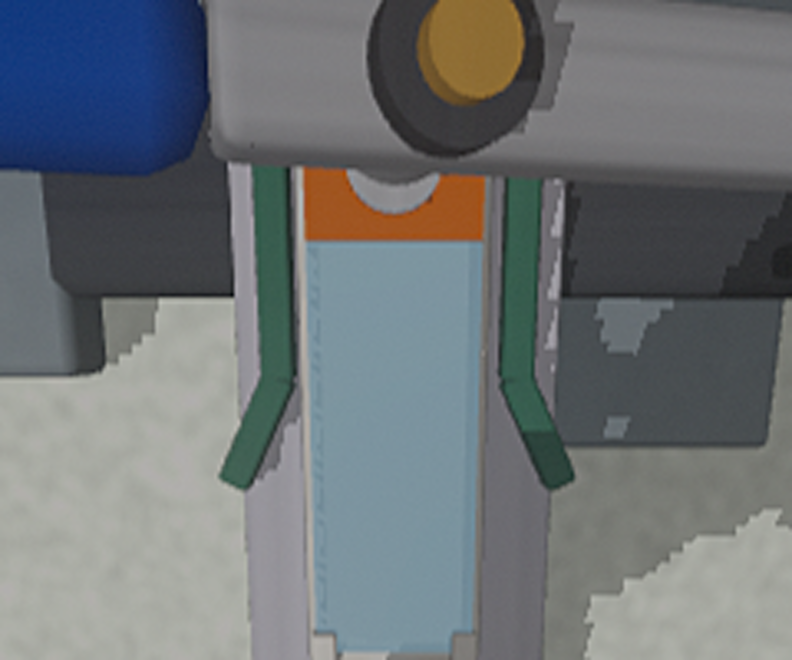

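The stud's near edge is at crop row 213, matching the shut prediction (213.3; open would be 207.6). The handle is back up and clear. I'll give the tail a light nudge to confirm it is still home, then withdraw and hand in.

Run:
```python
from h import *
move_l(dw(-155,0.7,110),v=150); move_l(dw(-155,0.7,64),v=100); dwell(0.15)
r=move_l(dw(-128,0.7,64),v=20,stop_force=4)
p=read_tool_pos(); print(r,((p[:2]-DIE)@DR).round(2),read_wrist_force().round(1),read_clock())
dwell(0.1); move_l(dw(-160,0.7,64),v=80); move_l(dw(-170,0.7,150),v=150)
snap("side","pics/s8.png",crop=(230,140,390,310),s=3.3); print(read_clock())
```

```text
True [-134.56    0.91] [ 0.  -0.5 -0. ] 41.2
42.5417
```

View pics/s8.png

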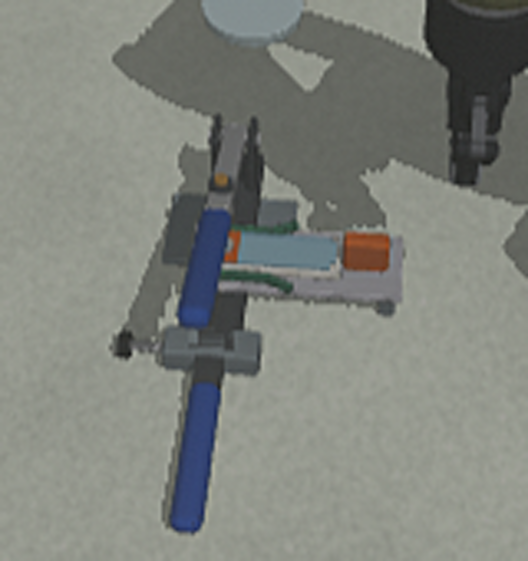

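The nudge met the tail where the home position predicts it. The side view shows the holder flat in the channel at (310,255), the handle open and the robot clear.

```bash
python3 -c "
from rig import *
print(job_done(),read_clock())"
```

```text
the job is handed in; nothing more can be done
the job is handed in; nothing more can be done
```

Job handed in at about 43 s of the 58 s allowed: the holder is home against the stop, the pliers clicked the stud shut with readings peaking at 9.7 N, the handle is back open, and the jars and dish were left alone.

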